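# Clip a dop stick into the sprung bench clamp

### The arm

A 6-joint arm with a two-finger parallel gripper is mounted at the origin on a cart in front of the work surface, level with it; the furniture and walls round the work are solid. World frame = base frame: x ahead of the robot, y to its left, z up, the work surface at z = 0. Lengths are in m, angles in rad, forces in N, time in s.
With the tool pointing down it reaches from about 0.4 to 0.825 m from the base axis. Payload 7 kg.
Tool frame: the origin (TCP) lies midway between the tips of the shut fingers; the grasp point (between the pads) lies behind it (r.hold_point_z is the x of the grasp point in the tool frame, in m); x points along the fingers, z is the direction in which the jaws open and shut, and the axes are right-handed (so a half turn about x gives the same grasp; the last joint's range is limited). The gripper opens to 88 mm and grips with 3 to 60 N. Pads are 19 mm wide; open, the fingers measure 130 mm over their backs; the gripper's body (78 mm by 193 mm) begins 47 mm behind the grasp point.
Start: joints at [1.536, 0.359, 0.012, 0, -1.224, -0.288], TCP at [0.214, 0.64, 0.227] pointing down, gripper open.
Joint ranges: [-3.07, 3.07], [-1.43, 2.12], [-1.02, 1.25], [-3.03, 1.67], [-3.05, -0], [-3.03, 3.03]. Speed limits (rad/s): [2.39, 2.39, 3.01, 3.14, 3.14, 3.14].

### API

Orientations are given as a unit quaternion [x, y, z, w].
In Python, from cell import sensors, grab_frame, camera_params, r, regions_of, spot_point gives the robot as it stands. The module is installed in compiled form; this text tells all that it offers.
- The arm moves only by the shell command python3 -m jog 'ROWS' [FORCE]. ROWS is JSON, a list of rows, each a list of 5 numbers: the shift along the tool's x, y, z in m, then the turn about the tool's x in rad, then the closure, from 0 (fully open) to 1 (shut). A call has 1 to 20 rows; each row shifts and turns the pose as measured when the row begins, along the tool's axes as they then stand; what a row does not reach is not made up. A row lasts 1/12 s, in which the tool goes at most 41.7 mm and 7.16 degrees, less where a joint would pass 70% of its speed; a pose out of reach is approached as far as the arm can. A call with a gripper value outside its range is refused whole. The fingers move at their own pace and stop on an object; FORCE is the grip in N (left out, the last holds). Time passes only in rows, so rows that do not move let the fingers close. It gives the time, the measured TCP pose, the force and the opening at its end, in the units of the state.
- sensors.get_obs(): the state, without advancing time (a new reading comes with each control period).
- grab_frame(name): name is "scene" or "top"; returns the picture (400x640x3 uint8, blue, green, red); there is no depth.
- camera_params(name): a dict with "fx", "fy", "cx", "cy" (pixels), "distortion" ([k1, k2, p1, p2, k3] as OpenCV has them; the pictures are not rectified), "rvec" (rotation vector, rad) and "tvec" (3), from world to camera coordinates, as OpenCV has them. Camera axes: x right, y down, z forward; pixel columns grow to the right and rows downward; lengths in m; the calibration is good to about 2 mm. A picture is of the moment at which its call begins. camera_params takes no time and is no camera call.
- r.job_done(): hands the job in, once; it reports no verdict.
Trained networks look in the newest picture that a camera, given by its name, has taken for a name from the list of things; names that differ only in an ending like _2 or _b are one class to them, and where a whole thing is asked for, a point or a joint stands for the part that bears it (a point fixed in the world has none). Each returns a list of dicts, best first, with "conf" (0 to 1); they miss things now and then, are a little off and sometimes report something else, mostly with a low value. They report only what shows in the picture. A call takes as long as a camera call. They do not tell look-alikes from the thing itself.
- regions_of(camera, target): "region" (400x640 bool, what is visible of it) and "box" ([centre column, centre row, width, height] in pixels, round what is visible of it).
- spot_point(camera, target): "xy" ([column, row] in pixels: a listed point, or the origin of a listed thing).
The state is a dict: "t": time; "qpos": joint angles; "qd": joint speeds; "joint_efforts": joint torques, N m; "ee_pos": TCP position; "orientation": TCP orientation; "wrist_force": force on the tool from outside, world axes, zero at the start; "ft_torque": the same for the moment, N m; "opening": opening from 0.0 (shut) to 1.0 (fully open).
Only numpy, scipy, OpenCV 4.12 (cv2) and the standard library are available. Lean on these libraries where they do the work, as an engineer would, in place of code of your own. Each camera call takes 0.05 s, during which the arm holds its last target. There are 200 camera calls.

### The job

Take the dop stick, the plain wooden dowel with a small stone waxed to one end, and press it straight down between the sprung jaws of the bench clamp until the middle of the dowel lies level on both saddles. Keep hold of it until the jaws have sprung shut over it, only then let go, and leave it clamped there. Either end may point either way; leave the pencil and the syringe where they lie.

Things in the scene. Friction and masses are not known exactly. Their poses are not given: they have to be found in the camera images.
- dop_stick: dop stick: plain wooden dowel with a stone on one end, 137 mm long overall, 10 mm wide and high, 20 g, lying flat on the worktop. Origin on its underside at the middle of the overall length; its y axis runs along it, the stone is at the -y end, z up. Grasp across the dowel (its x). The bare dowel runs from y = -47 to y = +68 mm.
- dowel_mid (a point): middle of the bare dowel, on its axis: 10 mm along +y from the dop stick's origin and 5 mm above its underside. Grasp here; the dowel reaches 57 mm to either side. Axes as the dop stick. A lamp hangs over the right rear of the worktop: swing the arm across close to the robot.
- clamp: sprung clamp fixed to the worktop: grey base 120 (x) x 108 (y) x 10 mm, origin in the middle of its underside; x along the seated dowel, jaws part along y. At x = -35 and +35 mm a saddle (top 42 mm high, 12 mm long in x) stands between two steel cheeks; the 58 mm between these stations is clear above 28 mm height, room for fingers either side of the dowel.
- clamp_seat (a point): where dowel_mid should end up: 47 mm above the worktop, over the clamp's middle, axes as the clamp. The cheeks flare to a mouth about 23 mm wide at height 71 mm, narrowing to noses at 55 mm that nearly meet. Pushing the dowel straight down (about 6, at most 15 N) spreads the jaws; once it lies on the saddles they spring shut over it.
- jaw_left (a joint): sprung jaw on the clamp's +y side, both stations moving as one: 0 = fully shut, grows outward to 0.010 m. About 0.0045 m each while the noses pass the dowel, about 0.0005 m each when shut on a centred seated dowel. Spring 1.5 N at 0 plus 250 N/m, pushing shut.
- jaw_right (a joint): the same jaw on the clamp's -y side, growing toward -y.
- pencil: bystander: pencil 142 mm long, 7 mm thick, lying along its y; origin in the middle of its underside.
- syringe: bystander: paste syringe 128 mm long, 23 mm wide at its flange, 15 mm high, lying along its y; origin in the middle of its underside. The dop stick, pencil and syringe lie side by side about 80 mm or more apart, in any order.
Mind the look-alikes: they are no part of the job. Several things have the shape of the dop_stick; the one meant has the colours described above.

How it is judged:
On the way, in this order (a step that is already met when the one before it is completed fails the run):
1. the dop stick is held up clear of the worktop (contact force between the fingers and dop_stick above 0.5 N and height (world z) of dowel_mid above 0.06 m), for 0.1 s.
2. it lies on the saddles with both jaws shut over it, still held by the gripper (horizontal distance between dowel_mid and clamp_seat below 0.015 m and z of dowel_mid in the frame of clamp_seat between -0.004 and 0.003 m and y of dowel_mid in the frame of clamp_seat between -0.006 and 0.006 m and angle between the y axis of dop_stick and the x axis of clamp_seat, either way round below 0.17 rad and value of joint each of jaw_left, jaw_right below 0.0055 m and value of joint any of jaw_left, jaw_right below 0.003 m and contact force between the fingers and dop_stick above 0.5 N), for 0.2 s.
At the end, for the whole second after the job is handed in: The dop stick rests in the clamp: middle of the dowel within 15 mm of the seat along it, within 6 mm across and 3 mm above to 4 mm below in height, aligned within 10 degrees, both jaws shut over it (each under 3 mm open), at rest (horizontal distance between dowel_mid and clamp_seat below 0.015 m and z of dowel_mid in the frame of clamp_seat between -0.004 and 0.003 m and y of dowel_mid in the frame of clamp_seat between -0.006 and 0.006 m and angle between the y axis of dop_stick and the x axis of clamp_seat, either way round below 0.17 rad and value of joint each of jaw_left, jaw_right below 0.003 m and linear speed of dop_stick below 0.02 m/s); the robot touches nothing.
It fails at once if a bystander is moved more than 30 mm (distance of any of pencil, syringe from where it was at the start of the episode above 0.03 m).
It fails at once if the stick is let go in the clamp while a jaw is still open (horizontal distance between dowel_mid and clamp_seat below 0.04 m and z of dowel_mid in the frame of clamp_seat below 0.03 m and (value of joint any of jaw_left, jaw_right above 0.006 m or value of joint each of jaw_left, jaw_right above 0.0035 m) and contact force between the fingers and dop_stick below 0.05 N).
It also fails if it takes over 42 s, if anything falls off the work surface, if the arm or the gripper's body presses on something with over 40 N, if the wrist force passes 120 N, or if a joint passes its speed limit or range.

## Working session

There is one attempt and no reset: what is moved stays moved. The work goes in short steps, Python scripts to look and compute and a shell command to move; the robot and the scene stay as the last step left them, time stands still between calls to the robot, and variables do not carry over. Pictures are saved under pics/ and viewed, about 8 in all and at most 12, crops included, and the job is handed in when it is done.

```bash
mkdir -p pics
cat > h.py <<'E'
import numpy as np, cv2
from cell import sensors, grab_frame, camera_params, r, regions_of, spot_point
def ray(cam,uv,z):
    p=camera_params(cam);K=np.array([[p['fx'],0,p['cx']],[0,p['fy'],p['cy']],[0,0,1]])
    n=cv2.undistortPoints(np.array([[uv]],float),K,np.array(p['distortion'],float))[0,0]
    R=cv2.Rodrigues(np.array(p['rvec'],float))[0];t=np.array(p['tvec'],float).ravel()
    c=-R.T@t;d=R.T@np.array([n[0],n[1],1]);return c+d*(z-c[2])/d[2]
def proj(cam,P):
    p=camera_params(cam);K=np.array([[p['fx'],0,p['cx']],[0,p['fy'],p['cy']],[0,0,1]])
    return cv2.projectPoints(np.array(P,float).reshape(-1,1,3),np.array(p['rvec'],float),np.array(p['tvec'],float),K,np.array(p['distortion'],float))[0].reshape(-1,2)
E
python3 - <<'E'
from h import *
np.set_printoptions(precision=4,suppress=True)
for c in('scene','top'):
    cv2.imwrite(f'pics/{c}1.png',grab_frame(c))
    p=camera_params(c);R=cv2.Rodrigues(np.array(p['rvec'],float))[0];print(c,'cam at',-R.T@np.array(p['tvec']).ravel(),R[2],p['fx'])
    for t,z in(('dop_stick',0.005),('pencil',.003),('syringe',.006),('clamp',0.01)):
        for d in regions_of(c,t)[:4]:
            m=d['region'];ys,xs=np.nonzero(m)
            if len(xs)<10: continue
            w=np.array([ray(c,(x,y),z)[:2] for x,y in list(zip(xs,ys))[::3]])
            q=cv2.minAreaRect(w.astype(np.float32)*1000)
            print(t,round(d['conf'],2),np.round(d['box']),np.array(q[0])/1000,q[1],q[2])
    for t,z in(('dowel_mid',.005),('clamp_seat',.047)):
        for d in spot_point(c,t)[:4]: print(t,round(d['conf'],2),d['xy'],ray(c,d['xy'],z))
o=sensors.get_obs();print({k:np.round(v,3) for k,v in o.items()},r.hold_point_z)
E
```

```text
scene cam at [-0.2021  1.0404  0.6691] [ 0.5183 -0.6872 -0.5091] 503.5772740664046
dop_stick 0.41 [373. 173.  59.  41.] [ 0.4603 -0.0622] (172.55191040039062, 186.90530395507812) 81.34833526611328
pencil 0.6 [342. 214.  22.  11.] [0.4027 0.168 ] (13.341437339782715, 79.86841583251953) 89.43291473388672
syringe 0.63 [272. 244.  30.  10.] [0.4705 0.3637] (85.70849609375, 22.854677200317383) 9.44392204284668
clamp 0.57 [375. 173.  61.  39.] [ 0.4583 -0.0555] (166.81951904296875, 199.97764587402344) 77.53854370117188
dowel_mid 0.66 [314.7, 228.5] [0.4143 0.2638 0.005 ]
dowel_mid 0.58 [236.6, 275.1] [0.4431 0.4947 0.005 ]
clamp_seat 0.83 [375.0, 165.5] [ 0.4264 -0.0262  0.047 ]
top cam at [0.375  0.2316 0.9622] [ 0.054  -0.0097 -0.9985] 418.34353378426266
dop_stick 0.74 [301. 198.  17.  61.] [0.425  0.2609] (11.290106773376465, 133.86370849609375) 79.93391418457031
dop_stick 0.52 [200. 197.  48.  46.] [0.4327 0.4914] (134.11260986328125, 10.788350105285645) 47.830406188964844
pencil 0.64 [335. 198.  10.  52.] [0.4263 0.1736] (124.31083679199219, 8.953350067138672) 2.0842862129211426
syringe 0.55 [255. 191.   9.  51.] [0.4488 0.3644] (119.05419158935547, 16.570398330688477) 9.814898490905762
clamp 0.66 [424. 196.  50.  57.] [ 0.4287 -0.0242] (109.83110809326172, 117.96449279785156) 78.3444595336914
dowel_mid 0.77 [301.0, 202.6] [0.4167 0.2571 0.005 ]
dowel_mid 0.52 [195.8, 195.7] [0.4364 0.4978 0.005 ]
clamp_seat 0.63 [424.3, 193.3] [ 0.431  -0.0156  0.047 ]
{'t': np.float64(0.7), 'qpos': array([ 1.536,  0.359,  0.012,  0.   , -1.224, -0.288]), 'qd': array([-0.   ,  0.001,  0.   , -0.   , -0.001,  0.001]), 'joint_efforts': array([  0.   , -58.217,  29.324,   7.001,   0.013,  -0.   ]), 'ee_pos': array([0.214, 0.64 , 0.227]), 'orientation': array([ 0.574,  0.413, -0.574,  0.413]), 'wrist_force': array([-0.81 ,  1.061,  0.452]), 'ft_torque': array([0.052, 0.019, 0.036]), 'opening': np.float64(1.001)} -0.0188
```

Run:
```python
import cv2
a=cv2.imread('pics/top1.png')[130:260,150:470]
cv2.imwrite('pics/t1c.png',cv2.resize(a,None,fx=2.5,fy=2.5,interpolation=cv2.INTER_CUBIC))
b=cv2.imread('pics/scene1.png')[130:310,190:430]
cv2.imwrite('pics/s1c.png',cv2.resize(b,None,fx=3.2,fy=3.2,interpolation=cv2.INTER_CUBIC))
```

```text
(no output)
```

View pics/t1c.png

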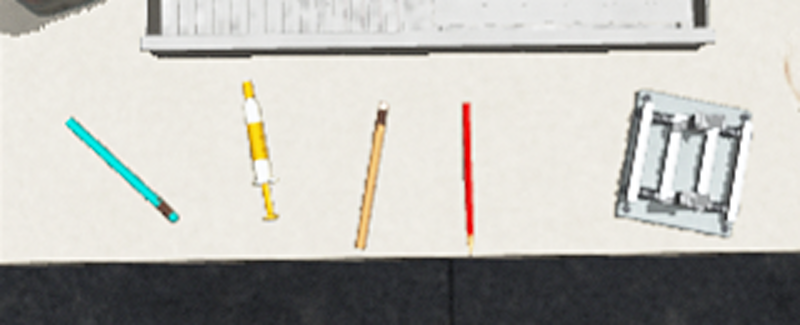

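View pics/s1c.png

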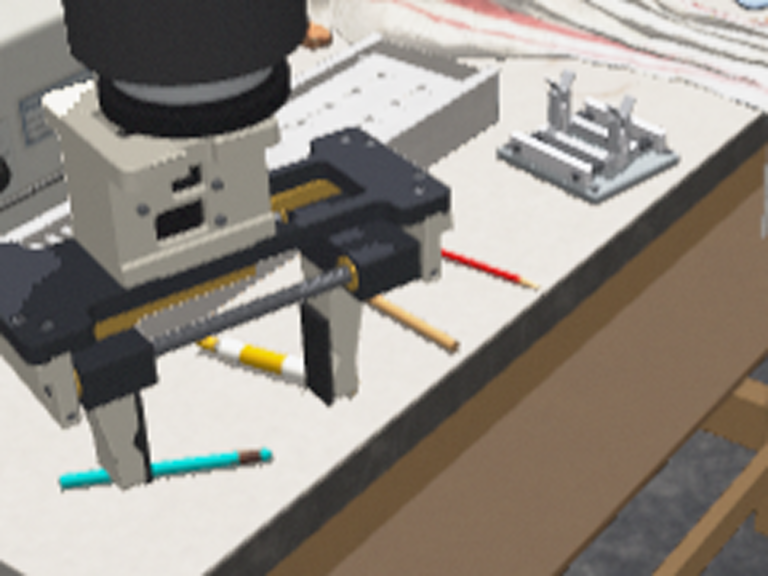

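View pics/scene1.png

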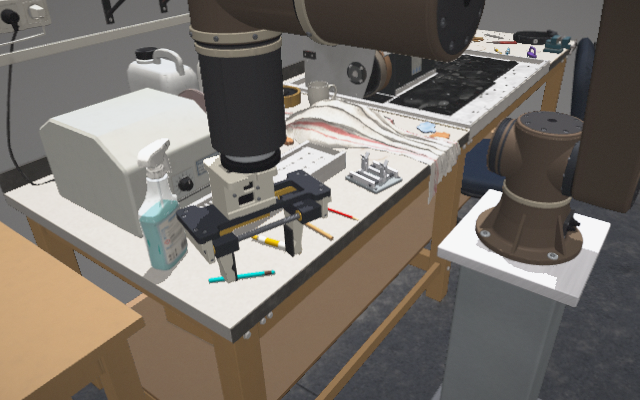

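```bash
cat >> h.py <<'E'
from scipy.spatial.transform import Rotation as Ro
def go(tgt,yaw=None):
    """report offset in current tool axes to world TCP tgt, and turn about tool x so that tool z lies at world yaw (deg, mod 180)"""
    o=sensors.get_obs();R=Ro.from_quat(o['orientation']).as_matrix()
    print('t',round(o['t'],2),'tcp',np.round(o['ee_pos'],4),'op',round(float(o['opening']),3),'F',np.round(o['wrist_force'],1),'q',np.round(o['qpos'],2))
    print('tool x',np.round(R[:,0],3),'y',np.round(R[:,1],3),'z',np.round(R[:,2],3))
    print('shift now-axes',np.round(R.T@(np.array(tgt)-o['ee_pos']),4))
    if yaw is not None:
        a=np.deg2rad(yaw);d=R.T@np.array([np.cos(a),np.sin(a),0])
        th=np.arctan2(-d[1],d[2]);th=(th+np.pi/2)%np.pi-np.pi/2;R2=R@Ro.from_rotvec([th,0,0]).as_matrix()
        print('turn',round(th,4),'then shift',np.round(R2.T@(np.array(tgt)-o['ee_pos']),4))
E
python3 -c "
from h import *
go([.4155,.261,.10],80)"
```

```text
t 0.7 tcp [0.2141 0.6401 0.2266] op 1.001 F [-0.8  1.1  0.5] q [ 1.54  0.36  0.01  0.   -1.22 -0.29]
tool x [ 0.  0. -1.] y [ 0.948 -0.317  0.   ] z [-0.317 -0.948 -0.   ]
shift now-axes [0.1266 0.3112 0.2956]
turn -0.1483 then shift [0.1266 0.2641 0.3384]
```

```bash
python3 -m jog '[[0,0,0,-0.074,0.2],[0,0,0,-0.074,0.2],[0.009,0.022,0.0282,0,0.2],[0.009,0.022,0.0282,0,0.2],[0.009,0.022,0.0282,0,0.2],[0.009,0.022,0.0282,0,0.2],[0.009,0.022,0.0282,0,0.2],[0.009,0.022,0.0282,0,0.2],[0.009,0.022,0.0282,0,0.2],[0.009,0.022,0.0282,0,0.2],[0.009,0.022,0.0282,0,0.2],[0.009,0.022,0.0282,0,0.2],[0.009,0.022,0.0282,0,0.2],[0.009,0.022,0.0282,0,0.2]]' 40
python3 - <<'E'
from h import *
go([.4155,.261,.06],80)
for c in('scene','top'):
    im=grab_frame(c);cv2.imwrite(f'pics/{c}2.png',im)
    for d in spot_point(c,'dowel_mid')[:4]: print(c,round(d['conf'],2),d['xy'],ray(c,d['xy'],.005))
    u,v=proj(c,[.4155,.261,.02])[0].astype(int);s=im[max(0,v-60):v+60,u-65:u+65]
    s=cv2.resize(s,(480,int(480*s.shape[0]/130)),interpolation=cv2.INTER_CUBIC);cv2.imwrite(f'pics/{c}2c.png',s)
cv2.imwrite('pics/2.png',cv2.resize(np.hstack([cv2.imread('pics/scene2c.png'),cv2.imread('pics/top2c.png')]),(800,370)))
E
```

```text
t: 1.87
ee_pos: [0.4239, 0.2548, 0.1157]
orientation: [0.541, 0.461, -0.534, 0.458]
wrist_force: [1.1, 0.1, -0.7]
opening: 0.797
t 1.87 tcp [0.4239 0.2548 0.1157] op 0.797 F [ 1.1  0.1 -0.7] q [ 0.94  0.16 -0.54 -0.   -0.86  0.48]
tool x [ 0.005  0.01  -1.   ] y [ 0.988 -0.155  0.003] z [-0.155 -0.988 -0.011]
shift now-axes [ 0.0557 -0.0094 -0.0042]
turn 0.0185 then shift [ 0.0557 -0.0095 -0.0041]
scene 0.82 [239.2, 276.2] [0.4360311  0.49420285 0.005     ]
scene 0.55 [313.4, 226.2] [0.4228412  0.25778287 0.005     ]
top 0.59 [194.7, 195.8] [0.43622317 0.50029922 0.005     ]
```

View pics/2.png

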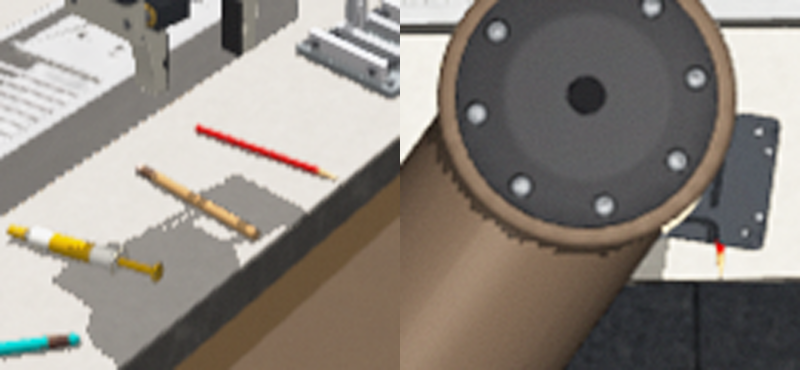

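```bash
python3 -m jog '[[0.018,-0.003,-0.0014,0.018,0.2],[0.018,-0.003,-0.0014,0,0.2],[0.018,-0.003,-0.0014,0,0.2],[0.018,0,0,0,0.2],[0,0,0,0,0.2]]'
python3 - <<'E'
from h import *
go([.416,.2605,.003],80)
im=grab_frame('scene');cv2.imwrite('pics/scene3.png',im)
print(proj('scene',[[.416,.2605,.005]]))
s=im[175:275,260:390];cv2.imwrite('pics/3.png',cv2.resize(s,None,fx=6,fy=6,interpolation=cv2.INTER_CUBIC))
E
```

```text
t: 2.48
ee_pos: [0.4176, 0.2696, 0.0456]
orientation: [0.549, 0.457, -0.534, 0.453]
wrist_force: [-1.1, -0.2, -0.3]
opening: 0.798
t 2.48 tcp [0.4176 0.2696 0.0456] op 0.798 F [-1.1 -0.2 -0.3] q [ 0.97  0.26 -0.62 -0.   -0.67  0.43]
tool x [ 0.012  0.018 -1.   ] y [ 0.985 -0.172  0.009] z [-0.172 -0.985 -0.02 ]
shift now-axes [ 0.0424 -0.0003  0.0101]
turn 0.0013 then shift [ 0.0424 -0.0003  0.0101]
[[314.99524652 227.62929148]]
```

View pics/3.png

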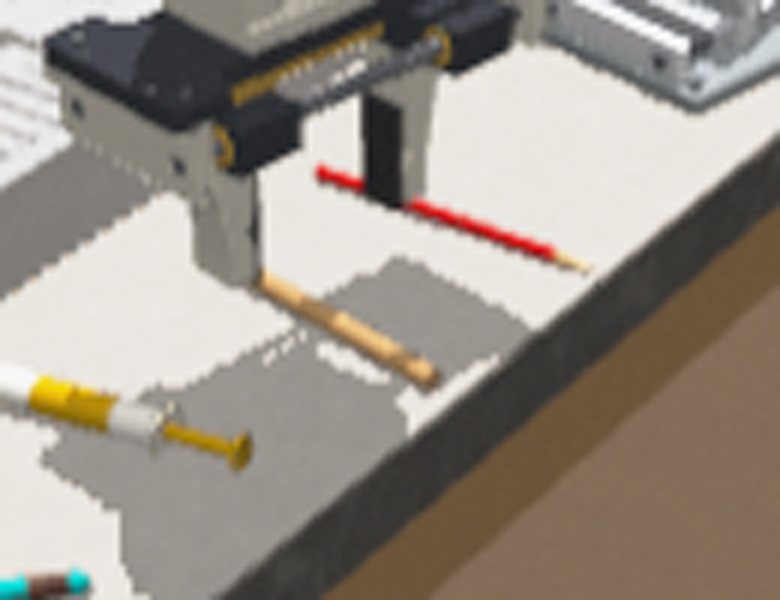

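```bash
python3 -m jog '[[0.01,0,0.005,0,0.4],[0.01,0,0.005,0,0.4],[0.01,0,0,0,0.4],[0.006,0,0,0,0.4],[0,0,0,0,0.4],[0,0,0,0,0.4]]'
python3 -c "
from h import *
go([.416,.2605,.003],80)"
```

```text
t: 3.03
ee_pos: [0.4194, 0.2689, 0.0156]
orientation: [0.551, 0.46, -0.528, 0.455]
wrist_force: [-1.0, -0.1, 0.2]
opening: 0.598
t 3.03 tcp [0.4194 0.2689 0.0156] op 0.598 F [-1.  -0.1  0.2] q [ 0.97  0.3  -0.65  0.   -0.58  0.44]
tool x [ 0.02   0.026 -0.999] y [ 0.986 -0.164  0.015] z [-0.164 -0.986 -0.029]
shift now-axes [ 0.0123 -0.0022  0.0092]
turn 0.0093 then shift [ 0.0123 -0.0021  0.0092]
```

```bash
python3 -m jog '[[0,-0.002,0.01,0.009,0.4],[0,-0.001,0.006,0,0.4],[0,0,0,0,0.4]]'
python3 -c "
from h import *
go([.416,.2605,.003],80)"
```

```text
t: 3.28
ee_pos: [0.4139, 0.2537, 0.0162]
orientation: [0.553, 0.457, -0.53, 0.452]
wrist_force: [-0.5, 0.1, -0.1]
opening: 0.598
t 3.28 tcp [0.4139 0.2537 0.0162] op 0.598 F [-0.5  0.1 -0.1] q [ 0.96  0.29 -0.68  0.   -0.57  0.44]
tool x [ 0.021  0.027 -0.999] y [ 0.985 -0.173  0.016] z [-0.173 -0.985 -0.03 ]
shift now-axes [ 0.0134  0.0007 -0.0067]
turn 0.0004 then shift [ 0.0134  0.0007 -0.0067]
```

```bash
python3 -m jog '[[0.005,0,-0.007,0,0.4],[0.006,0,0,0,0.4],[0.002,0,0,0,0.4],[0,0,0,0,0.4]]'
python3 - <<'E'
from h import *
go([.416,.2605,.003],80)
im=grab_frame('scene')
print(proj('scene',[[.416,.2605,.005]]))
s=im[195:260,270:370];cv2.imwrite('pics/4.png',cv2.resize(s,None,fx=7,fy=7,interpolation=cv2.INTER_CUBIC))
E
```

```text
t: 3.62
ee_pos: [0.4161, 0.2619, 0.0034]
orientation: [0.554, 0.457, -0.529, 0.452]
wrist_force: [0.6, -0.2, -1.1]
opening: 0.6
t 3.62 tcp [0.4161 0.2619 0.0034] op 0.6 F [ 0.6 -0.2 -1.1] q [ 0.96  0.32 -0.68  0.   -0.54  0.43]
tool x [ 0.023  0.03  -0.999] y [ 0.985 -0.174  0.017] z [-0.173 -0.984 -0.033]
shift now-axes [0.0004 0.0001 0.0014]
turn -0.0003 then shift [0.0004 0.0001 0.0014]
[[314.99524652 227.62929148]]
```

View pics/4.png

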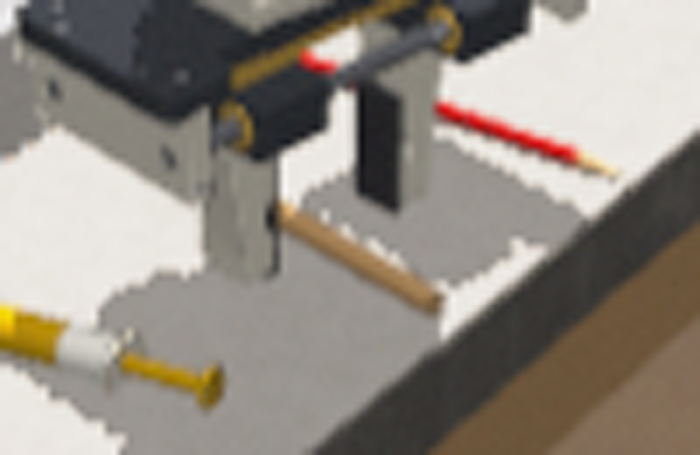

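The picture shows the plain wooden stick between the open fingers, with its bare end at about pixel (332,238). The red pencil is outside the right finger. I'll close now.

```bash
python3 -m jog '[[0,0,0,0,1],[0,0,0,0,1],[0,0,0,0,1],[0,0,0,0,1],[0,0,0,0,1],[0,0,0,0,1],[0,0,0,0,1],[0,0,0,0,1]]' 40
python3 - <<'E'
from h import *
go([.416,.2605,.003],80)
e=ray('scene',(332.1,237.9),.005);print('end',e,'mid',e+.0575*np.array([.985,-.173,0]))
E
```

```text
t: 4.33
ee_pos: [0.4161, 0.262, 0.0034]
orientation: [0.554, 0.457, -0.529, 0.452]
wrist_force: [-0.4, 0.7, -0.3]
opening: 0.099
t 4.33 tcp [0.4161 0.262  0.0034] op 0.099 F [-0.4  0.7 -0.3] q [ 0.96  0.32 -0.68  0.   -0.54  0.43]
tool x [ 0.022  0.029 -0.999] y [ 0.985 -0.174  0.017] z [-0.173 -0.984 -0.032]
shift now-axes [0.0004 0.0001 0.0015]
turn -0.0001 then shift [0.0004 0.0001 0.0015]
end [0.3579266  0.27196573 0.005     ] mid [0.4145641  0.26201823 0.005     ]
```

```bash
python3 -m jog '[[-0.01,0,0,0,1],[-0.02,0,0,0,1],[-0.03,0,0,0,1],[-0.03,0,0,0,1],[-0.03,0,0,0,1],[-0.025,0,0,0,1],[0,0,0,0,1]]' 40
python3 - <<'E'
from h import *
np.set_printoptions(precision=4,suppress=True)
go([.43,-.02,.15],78)
im=cv2.imread('pics/top1.png')
s=cv2.resize(im[155:235,390:460],None,fx=8,fy=7.5,interpolation=cv2.INTER_CUBIC);s=s
s=cv2.resize(im[160:230,388:460],None,fx=8,fy=8,interpolation=cv2.INTER_CUBIC);cv2.imwrite('pics/5.png',s)
E
```

```text
t: 4.92
ee_pos: [0.4116, 0.2555, 0.1529]
orientation: [0.552, 0.456, -0.531, 0.452]
wrist_force: [0.4, 0.6, 0.2]
opening: 0.098
t 4.92 tcp [0.4116 0.2555 0.1529] op 0.098 F [0.4 0.6 0.2] q [ 0.96  0.09 -0.52  0.   -0.93  0.43]
tool x [ 0.018  0.023 -1.   ] y [ 0.985 -0.174  0.014] z [-0.174 -0.984 -0.026]
shift now-axes [-0.0031  0.066   0.2681]
turn 0.0345 then shift [-0.0031  0.0752  0.2657]
```

View pics/5.png

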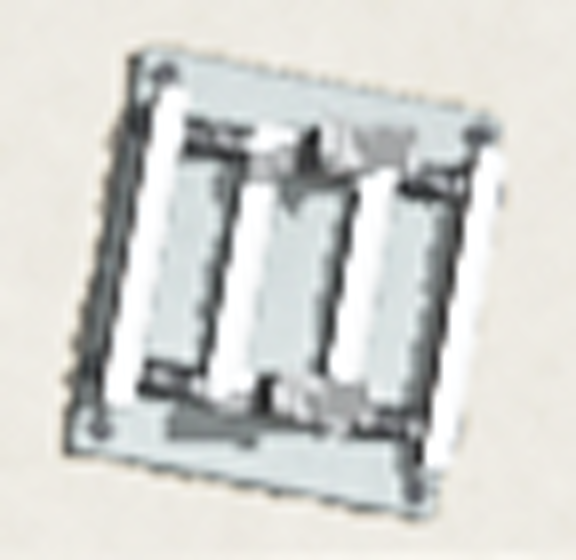

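Run:
```python
from h import *
np.set_printoptions(precision=4,suppress=True)
f=lambda c,z:ray('top',np.array(c)/8-.5+np.array([388,160]),z)
C=[f(c,.008) for c in((140,48),(497,125),(432,517),(70,452))];C=np.array(C);print(C,C.mean(0))
print('len',np.linalg.norm(C-np.roll(C,1,0),axis=1))
for a,b in((0,3),(1,2)): d=C[a]-C[b];print('xdir',np.degrees(np.arctan2(d[1],d[0])))
for a,b in((0,1),(3,2)): d=C[a]-C[b];print('ydir',np.degrees(np.arctan2(d[1],d[0])))
for z in(.045,.06):
    g=[f(c,z) for c in((312,150),(265,390))];d=g[0]-g[1];print('gap',g,np.mean(g,0),np.degrees(np.arctan2(d[1],d[0])),np.linalg.norm(d))
```

```text
[[ 0.4981  0.0166  0.008 ]
 [ 0.4744 -0.086   0.008 ]
 [ 0.3621 -0.0635  0.008 ]
 [ 0.3824  0.0399  0.008 ]] [ 0.4292 -0.0233  0.008 ]
len [0.1181 0.1053 0.1145 0.1054]
xdir -11.407294892555134
xdir -11.350774155303958
ydir 76.9479864558555
ydir 78.87898465345936
gap [array([ 0.4643, -0.022 ,  0.045 ]), array([ 0.3983, -0.007 ,  0.045 ])] [ 0.4313 -0.0145  0.045 ] -12.837767746241154 0.06776975021759282
gap [array([ 0.4629, -0.0179,  0.06  ]), array([ 0.3979, -0.0031,  0.06  ])] [ 0.4304 -0.0105  0.06  ] -12.837767746241203 0.06666147341041641
```

Run:
```python
from h import *
def ov(cam,src,box,k,c):
    im=cv2.imread(src);x0,y0,x1,y1=box
    s=cv2.resize(im[y0:y1,x0:x1],None,fx=k,fy=k,interpolation=cv2.INTER_CUBIC)
    a=np.deg2rad(-11.5);R=np.array([[np.cos(a),-np.sin(a),0],[np.sin(a),np.cos(a),0],[0,0,1]])
    def L(pts,col,cl=True):
        p=(proj(cam,np.array(pts)/1000@R.T+c)-[x0,y0]+.5)*k
        cv2.polylines(s,[p.round().astype(int)],cl,col,1,cv2.LINE_AA)
    for z in(0,10): L([(60,54,z),(-60,54,z),(-60,-54,z),(60,-54,z)],(255,0,0))
    for x in(-41,-29,29,41): L([(x,11.5,71),(x,1,55),(x,-1,55),(x,-11.5,71)],(0,0,255),False)
    return s
c=np.array([.4285,-.0235,0])
A=ov('top','pics/top1.png',(388,160,460,230),5.5,c);B=ov('scene','pics/scene1.png',(340,140,410,210),5.5,c)
h=min(A.shape[0],B.shape[0]);cv2.imwrite('pics/6.png',np.hstack([A[:h],B[:h]]))
```

```text
(no output)
```

View pics/6.png

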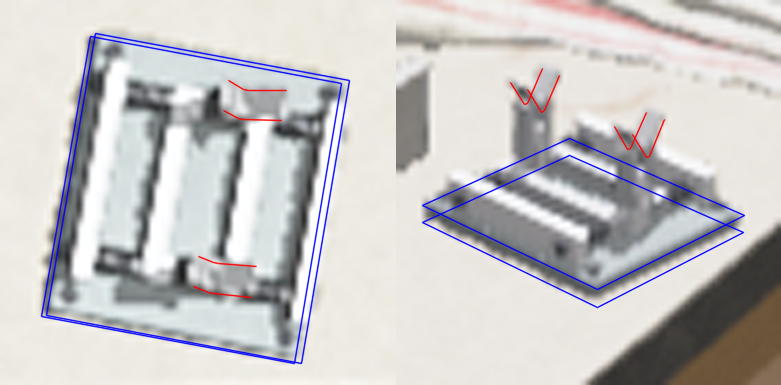

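```bash
python3 -m jog '[[0,0,0,0.026,1],[0,0.0081,0.0295,0,1],[0,0.0081,0.0295,0,1],[0,0.0081,0.0295,0,1],[0,0.0081,0.0295,0,1],[0,0.0081,0.0295,0,1],[0,0.0081,0.0295,0,1],[0,0.0081,0.0295,0,1],[0,0.0081,0.0295,0,1],[0,0.007,0.0295,0,1],[0,0,0,0,1]]' 40
python3 -c "
from h import *
go([.4285,-.023,.10],78.5)"
```

```text
t: 5.83
ee_pos: [0.4284, -0.0274, 0.1459]
orientation: [0.56, 0.452, -0.533, 0.445]
wrist_force: [0.3, -1.2, -0.3]
opening: 0.103
t 5.83 tcp [ 0.4284 -0.0274  0.1459] op 0.103 F [ 0.3 -1.2 -0.3] q [ 0.38  0.01 -0.62 -0.03 -0.91  1.01]
tool x [ 0.023  0.031 -0.999] y [ 0.981 -0.195  0.017] z [-0.194 -0.98  -0.034]
shift now-axes [ 0.046  -0.0015 -0.0028]
turn 0.0045 then shift [ 0.046  -0.0015 -0.0028]
```

```bash
python3 -m jog '[[0.024,-0.001,-0.0015,0.004,1],[0.022,-0.001,-0.0015,0,1],[0,0,0,0,1]]' 40
python3 - <<'E'
from h import *
go([.4285,-.023,.046],78.5)
for c in('scene','top'): cv2.imwrite(f'pics/{c}7.png',grab_frame(c))
exec('''
im=cv2.imread('pics/scene7.png');x0,y0,k=330,120,7
s=cv2.resize(im[y0:y0+80,x0:x0+85],None,fx=k,fy=k,interpolation=cv2.INTER_CUBIC)
cv2.imwrite('pics/7.png',s)
o=sensors.get_obs();p=np.array(o['ee_pos']);y=Ro.from_quat(o['orientation']).as_matrix()[:,1]
for d in(-.0575,.0575): print('pred end',(proj('scene',p+d*y+[0,0,.0016])[0]-[x0,y0]+.5)*k)
''')
E
```

```text
t: 6.08
ee_pos: [0.4286, -0.0253, 0.0994]
orientation: [0.563, 0.448, -0.534, 0.443]
wrist_force: [-1.5, 0.0, -0.1]
opening: 0.106
t 6.08 tcp [ 0.4286 -0.0253  0.0994] op 0.106 F [-1.5  0.  -0.1] q [ 0.39  0.07 -0.69 -0.03 -0.78  1.  ]
tool x [ 0.027  0.032 -0.999] y [ 0.978 -0.206  0.02 ] z [-0.205 -0.978 -0.037]
shift now-axes [ 0.0534 -0.0016 -0.0002]
turn -0.0066 then shift [ 0.0534 -0.0016 -0.0003]
pred end [425.09756654 237.38366249]
pred end [205.17263904 141.4575626 ]
```

View pics/7.png

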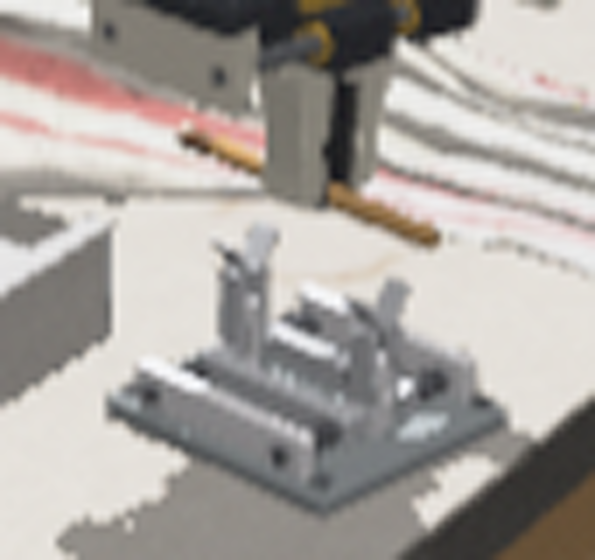

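```bash
python3 -m jog '[[0.013,-0.001,0,-0.006,1],[0.013,0,0,0,1],[0,0,0,0,1]]' 50
python3 -c "
from h import *
go([.4285,-.023,.046],78.5)"
```

```text
t: 6.43
ee_pos: [0.4329, -0.0222, 0.0793]
orientation: [0.563, 0.45, -0.529, 0.447]
wrist_force: [-0.8, 0.2, -1.0]
opening: 0.102
t 6.43 tcp [ 0.4329 -0.0222  0.0793] op 0.102 F [-0.8  0.2 -1. ] q [ 0.39  0.1  -0.71 -0.03 -0.71  1.  ]
tool x [ 0.035  0.033 -0.999] y [ 0.98  -0.195  0.028] z [-0.194 -0.98  -0.039]
shift now-axes [ 0.0331 -0.0051  0.0029]
turn 0.0043 then shift [ 0.0331 -0.0051  0.003 ]
```

```bash
python3 -m jog '[[0.008,-0.004,0.001,0.004,1],[0.008,-0.001,0,0,1],[0,0,0,0,1]]' 50
python3 -c "
from h import *
go([.4285,-.023,.046],78.5)"
```

```text
t: 6.68
ee_pos: [0.4299, -0.0208, 0.0651]
orientation: [0.565, 0.448, -0.529, 0.447]
wrist_force: [-1.0, -2.6, -0.1]
opening: 0.096
t 6.68 tcp [ 0.4299 -0.0208  0.0651] op 0.096 F [-1.  -2.6 -0.1] q [ 0.4   0.12 -0.74 -0.03 -0.66  1.  ]
tool x [ 0.039  0.034 -0.999] y [ 0.98  -0.197  0.031] z [-0.196 -0.98  -0.041]
shift now-axes [ 0.0189 -0.0016  0.0032]
turn 0.0021 then shift [ 0.0189 -0.0016  0.0032]
```

```bash
python3 -m jog '[[0,-0.001,0.004,0,1],[0.005,-0.001,0.001,0,1],[0,0,0,0,1]]' 50
python3 -c "
from h import *
go([.4285,-.024,.046],78.5)"
```

```text
t: 6.93
ee_pos: [0.4283, -0.0248, 0.0609]
orientation: [0.566, 0.448, -0.527, 0.448]
wrist_force: [-1.2, -0.0, 0.4]
opening: 0.1
t 6.93 tcp [ 0.4283 -0.0248  0.0609] op 0.1 F [-1.2 -0.   0.4] q [ 0.39  0.12 -0.75 -0.03 -0.65  1.01]
tool x [ 0.042  0.035 -0.999] y [ 0.98  -0.196  0.034] z [-0.195 -0.98  -0.042]
shift now-axes [ 0.0149 -0.0005 -0.0002]
turn 0.0031 then shift [ 0.0149 -0.0005 -0.0002]
```

```bash
python3 -m jog '[[0.006,0,0,0.003,1],[0,0,0,0,1]]' 50; python3 -m jog '[[0.006,0,0,0,1],[0,0,0,0,1]]' 50
python3 -c "
from h import *
go([.4285,-.024,.046],78.5)"
```

```text
t: 7.1
ee_pos: [0.4296, -0.0244, 0.0557]
orientation: [0.567, 0.447, -0.527, 0.448]
wrist_force: [-0.7, -0.0, -3.7]
opening: 0.1
t: 7.27
ee_pos: [0.4301, -0.0242, 0.0497]
orientation: [0.568, 0.447, -0.527, 0.448]
wrist_force: [0.3, 0.3, -2.6]
opening: 0.099
t 7.27 tcp [ 0.4301 -0.0242  0.0497] op 0.099 F [ 0.3  0.3 -2.6] q [ 0.39  0.14 -0.76 -0.03 -0.61  1.  ]
tool x [ 0.045  0.036 -0.998] y [ 0.979 -0.2    0.037] z [-0.198 -0.979 -0.044]
shift now-axes [ 0.0037 -0.0017  0.0003]
turn -0.0004 then shift [ 0.0037 -0.0017  0.0003]
```

```bash
python3 -m jog '[[0.004,-0.001,0,0,1],[0,0,0,0,1]]' 50; python3 -m jog '[[0.002,0,0,0,1],[0,0,0,0,1],[0,0,0,0,1]]' 50
python3 - <<'E'
from h import *
go([.4285,-.024,.0455],78.5)
for c in('scene','top'): cv2.imwrite(f'pics/{c}8.png',grab_frame(c))
im=cv2.imread('pics/scene8.png');x0,y0,k=335,125,8
cv2.imwrite('pics/8.png',cv2.resize(im[y0:y0+70,x0:x0+80],None,fx=k,fy=k,interpolation=cv2.INTER_CUBIC))
E
```

```text
t: 7.43
ee_pos: [0.4296, -0.0238, 0.0456]
orientation: [0.568, 0.447, -0.527, 0.448]
wrist_force: [0.6, -0.4, 1.5]
opening: 0.096
t: 7.68
ee_pos: [0.4297, -0.0238, 0.0456]
orientation: [0.567, 0.447, -0.527, 0.448]
wrist_force: [-0.1, -1.8, -0.1]
opening: 0.103
t 7.68 tcp [ 0.4297 -0.0238  0.0456] op 0.103 F [-0.1 -1.8 -0.1] q [ 0.39  0.15 -0.77 -0.03 -0.6   1.  ]
tool x [ 0.045  0.035 -0.998] y [ 0.98  -0.198  0.038] z [-0.196 -0.98  -0.043]
shift now-axes [-0.     -0.0012  0.0004]
turn 0.0014 then shift [-0.     -0.0012  0.0004]
```

View pics/8.png

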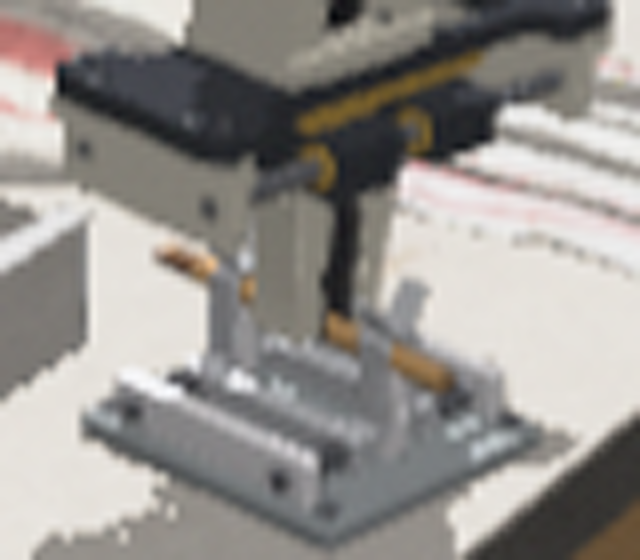

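```bash
python3 -m jog '[[0.004,0,0,0,1],[0.003,0,0,0,1]]' 50; python3 -m jog '[[0,0,0,0,1],[0,0,0,0,1],[0,0,0,0,1],[0,0,0,0,1]]' 50
```

```text
t: 7.95
ee_pos: [0.4306, -0.0242, 0.0423]
orientation: [0.566, 0.447, -0.526, 0.45]
wrist_force: [-27.2, 5.9, 77.1]
opening: 0.105
t: 8.28
ee_pos: [0.4304, -0.0242, 0.0434]
orientation: [0.567, 0.447, -0.526, 0.45]
wrist_force: [0.0, -0.6, 1.1]
opening: 0.097
```

Pressing further met 77 N and then relaxed, so the dowel is bottomed on the saddles. Picture 8 shows it lying through both stations. I'll release it and rise.

```bash
python3 -m jog '[[0,0,0,0,0.6],[0,0,0,0,0.6],[0,0,0,0,0.6],[0,0,0,0,0.6],[0,0,0,0,0.6],[0,0,0,0,0.6]]' && python3 -m jog '[[-0.01,0,0,0,0.6],[-0.02,0,0,0,0.6],[-0.03,0,0,0,0.6],[-0.04,0,0,0,0.6],[-0.04,0,0,0,0.6],[0,-0.0,-0.035,0,0.6],[0,0,-0.035,0,0.6],[0,0,-0.035,0,0.6],[0,0,-0.035,0,0.6],[0,0,-0.035,0,0.6],[0,0,-0.035,0,0.6],[0,0,0,0,0.6],[0,0,0,0,0.6]]'
python3 - <<'E'
from h import *
A=grab_frame('scene')
for d in spot_point('scene','dowel_mid')[:3]: print('scene',d['conf'],d['xy'],ray('scene',d['xy'],.047))
B=grab_frame('top')
for d in spot_point('top','dowel_mid')[:3]: print('top',d['conf'],d['xy'],ray('top',d['xy'],.047))
f=lambda s:cv2.resize(s,None,fx=5.5,fy=5.5,interpolation=cv2.INTER_CUBIC)
cv2.imwrite('pics/9.png',np.hstack([f(B[155:230,388:460]),f(A[135:210,338:410])]))
E
```

```text
t: 8.78
ee_pos: [0.43, -0.0242, 0.042]
orientation: [0.566, 0.448, -0.527, 0.45]
wrist_force: [-0.6, -1.1, -0.2]
opening: 0.391
t: 9.87
ee_pos: [0.4649, 0.1853, 0.1992]
orientation: [0.568, 0.447, -0.527, 0.447]
wrist_force: [-0.2, -1.4, 0.0]
opening: 0.399
scene 0.67 [237.0, 274.2] [0.40357715 0.52681183 0.047     ]
scene 0.42 [376.5, 166.5] [ 0.41984178 -0.02330477  0.047     ]
top 0.63 [191.6, 195.3] [0.43474378 0.49530831 0.047     ]
top 0.58 [431.2, 195.8] [ 0.42521155 -0.03065239  0.047     ]
```

View pics/9.png

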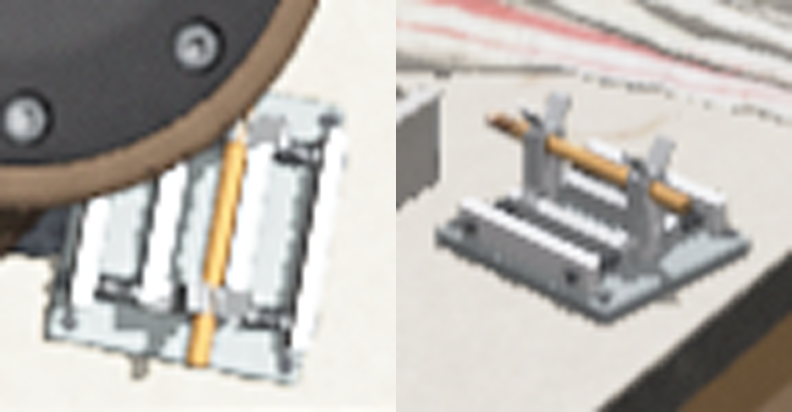

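Run:
```python
from h import *
a=np.deg2rad(-11.5);d=np.array([np.cos(a),np.sin(a),0])
for c,uv in(('top',np.array([200,363])/5.5-.5+[388,155]),('scene',np.array([690-396,205])/5.5-.5+[338,135])):
    m=ray(c,uv,.047)+.0575*d-np.array([.4285,-.0235,.047]);print(c,'along',m@d,'across',m@[-d[1],d[0],0])
r.job_done();print(sensors.get_obs()['t'])
```

```text
top along -0.0007619602854992257 across -0.0009113249806344678
scene along 0.0009577785472802474 across -0.006077944822989622
the job is handed in; nothing more can be done
the job is handed in; nothing more can be done
```

The dop stick is clamped in the bench clamp and the job was handed in at about 10 s of the 42 s allowed. I picked out the plain wooden dowel rather than its teal look-alike and gripped it within about 2 mm of its middle. I pressed it down between the jaws and held it until it was seated before letting go.

**Seating:** my last press met a brief 77 N at the wrist (limit 120 N), so the dowel was bottomed on the saddles. That push was harder than the 6–15 N the clamp needs, and the fingers may have slipped a millimetre or two on the dowel.

**Jaws and clearance:** the final pictures show both jaws closed over the dowel and the gripper well clear. I had no joint reading for the jaws, so "shut" is judged from the pictures. The pencil and syringe were never touched as far as I saw, but I did not re-measure them.

**Final position against my estimate of the clamp's middle:**

| Camera | Along the dowel | Across |
|---|---|---|
| Top | about 1 mm | about 1 mm |
| Scene | about 1 mm | about 6 mm |

- **Across figure:** the two cameras disagree. I trust the top view, since the scene camera looks in at a slant and the 6 mm sits right at the limit, while the dowel is plainly held between the jaws.
- **Networks:** their `dowel_mid` spots landed within about 10 mm of the clamp's middle (one at about 9 mm along, the other about 6 mm across), and they also reported the teal look-alike.

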